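Gauge the depth of an angled drilling through its guide bush

TASK

Check how deep the angled cooling hole in the mould insert has been drilled: lift the depth gauge by its black grip out of the wooden rest, slide its rod into the brass guide bush of the drilling jig and press gently until the steel collar sits flat on the bush, the rod meanwhile being pushed back through the grip by the bottom of the hole. Draw the gauge out without changing that reading and present it for reading: rod level, held still at least 15 cm above the bench, clear of jig and rest. Your program finishes while the gripper is holding the gauge there (do not put it down); leave the other things on the bench alone.

Things in the scene. Friction and masses are not known exactly. Their poses are not given: they have to be found in the camera images.
- depth_gauge: Depth gauge, lying level in its rest. Origin: centre of its grip, on the rod's axis, 50 mm above the bench. x: along the rod to its tip; z: up; y: left. Grip: black square bar 16 x 16 mm, from 28 mm behind to 22 mm ahead of the origin; take it across y. Steel collar, 26 mm across, from 25 to 30 mm ahead. 160 g. A 6 mm rod runs through it, standing out in front; a red 12 mm cap ends it behind the grip.
- gauge_collar (a point): Centre of the collar's flat front face, 30 mm ahead of depth_gauge's origin along x; same axes.
- rod_tip (a point): End of the gauge rod, on the axis; same axes as depth_gauge. The tip tapers from 6 to 3.4 mm over its last 4 mm.
- gauge_rod (a joint): How far the rod is pushed back through the grip, m. At 0 (red cap near the grip) it stands 62 mm out of the collar, at the limit 0.032 only 30 mm; what stands out, marked by black rings every 5 mm, is the reading. Starts at 0 to 0.004. Friction holds it: it slides under about 7 N along the axis and stays where it is left.
- gauge_rest: Fixed wooden rest, base 124 x 62 x 12 mm. Origin at bench height, 50 mm below the lying gauge's origin; x toward the rod's tip, z up. Two notched posts, 9 mm thick, 40 mm wide, 51 mm high: one under the rear of the grip, 23 mm behind the origin, one under the rod, 60 mm ahead. Between them the sides of the grip are free. The gauge lifts straight up out of the notches.
- guide_bush: Brass guide bush of the drilling jig. Origin: centre of its mouth, 87 mm above the bench; z: out of the bore, rising at 45 degrees, on the robot's side; y: level; x: up the slope. Flat flange 30 mm across, 5 mm proud of the jig's inclined grey plate (60 x 88 mm). The bore, 10 mm wide and flared to 16 mm at the mouth, runs straight along -z through bush and insert.
- drill_jig: Fixed angle drilling jig, 165 (x) x 116 (y) mm, about 100 mm high, with a steel mould insert clamped under its inclined plate. Origin at bench height under it; x: level, the way the bore leads (the bush faces up and to -x); z: up. The bush's mouth is at x = -48, y = 0, z = 87 mm.
- bore_depth (a joint): Depth of the drilled hole beyond 40 mm, m (0 to 0.014): its flat bottom lies 40 mm plus this value below the bush's mouth along the bore. It is solid steel and does not give way.
- bore_end (a point): Centre of the bottom of the drilled hole, on the bush's axis; hidden inside the insert.
- glue_bottle_mid (a point): Small white glue bottle, 30 mm across and 96 mm high, half-way up. Bystander.
- deburr_tool_mid (a point): Blue-handled deburring tool lying on the bench, 18 x 151 x 18 mm, centre. Bystander.
- dial_caliper_mid (a point): Steel caliper lying on the bench, 70 x 232 x 9 mm, centre. Bystander.
- hex_keys_mid (a point): Hex key set in a red holder, 18 x 75 x 22 mm, centre. Bystander.
Mind the look-alikes: they are no part of the job. Of the things that look like the depth_gauge, the largest one is meant.

How it is judged:
By the outcome, as a careful person would: the job done as asked, in the order asked, and still so for the second after the job is handed in, while the arm keeps its last pose, push and grip.
It also fails if it takes over 48 s, if anything falls off the work surface, if the arm or the gripper's body presses on something with over 40 N, if the wrist force passes 120 N, or if a joint passes its speed limit or range.

ROBOT

A 7-joint arm with a two-finger parallel gripper is mounted at the origin on a cart in front of the work surface, level with it; the furniture and walls round the work are solid. World frame = base frame: x ahead of the robot, y to its left, z up, the work surface at z = 0. Lengths are in m, angles in rad, forces in N, time in s.
With the tool pointing down it reaches from about 0.425 to 0.925 m from the base axis. Payload 6.8 kg.
Tool frame: the origin (TCP) lies midway between the tips of the shut fingers; the grasp point (between the pads) lies 19 mm behind it; z points along the fingers, y is the direction in which the jaws open and shut (so a half turn about z gives the same grasp; the last joint's range is limited). The gripper opens to 85 mm and grips with 20 to 120 N. Pads are 22 mm wide; open, the fingers measure 114 mm over their backs; the gripper's body (76 mm by 85 mm) begins 54 mm behind the grasp point. The pads swing forward as they close: fully open they stand 13 mm farther back than shut.
Start: joints at [-1.214, 0.477, 0.022, 1.555, -0.011, 1.109, -0.083], TCP at [0.303, 0.603, 0.231] pointing down, gripper open.
Joint ranges: [-2.96, 2.96], [-0.34, 2.1], [-1.41, 1.46], [0.24, 2.44], [-1.37, 4.51], [0.17, 1.92], [-2.96, 2.96]. Speed limits (rad/s): [2.39, 2.39, 3.14, 3.14, 3.14, 3.14, 3.14].

INTERFACE

Orientations are given as a unit quaternion [w, x, y, z].
In Python, from station import bot gives the robot as it stands.
- The arm moves only by the shell command python3 -m jog 'ROWS' [FORCE]. ROWS is JSON, a list of rows, each a list of 3 entries, a list of its own where there are three numbers: the shift along the tool's x, y, z in mm, then the turn, a rotation vector about the tool's x, y, z in degrees, then the closure, from -1 (fully open) to 1 (shut). A call has 1 to 12 rows; each row shifts and turns the commanded pose from where the row before left it, along the tool's axes as they then stand; what a row does not reach is not made up. A row lasts 1/8 s, in which the tool goes at most 62.5 mm and 10.7 degrees, less where a joint would pass 70% of its speed; a pose out of reach is approached as far as the arm can. A call is refused whole if a number of a shift passes 62.5 or a number of a turn 10.7, either way. A call with a gripper value outside its range is refused whole. The fingers move at their own pace and stop on an object; FORCE is the grip in N (left out, the last holds). Time passes only in rows, so rows that do not move let the fingers close. It gives the time, the measured TCP pose, the force and the opening at its end, in the units of the state.
- bot.get_obs(): the state, without advancing time (a new reading comes with each control period).
- bot.read_camera(name): name is "scene" or "top" or "wrist"; returns (picture, depth): 480x640x3 uint8, red, green, blue; 480x640 float32, m along the optical axis (not along the pixel's ray), 0 where there is no reading.
- bot.camera_info(name): a dict with "fx", "fy", "cx", "cy" (pixels), "world_from_camera" (4x4, takes a point from camera to world coordinates); the wrist camera has in their place "mount" (4x4, takes a point from camera to tool coordinates, whose origin is the TCP and whose axes are the flange's). Camera axes: x right, y up, looking along -z (the intrinsics and any distortion apply to the point x, -y, -z); pixel columns grow to the right and rows downward; lengths in m; the calibration is good to about 2 mm. The wrist camera is an equidistant fisheye: a pixel r from the principal point sees the ray r / f radians off the axis. A picture is of the moment at which its call begins: read the wrist's pose just before it. camera_info takes no time and is no camera call.
- bot.hand_in(): hands the job in, once; it reports no verdict.
Trained networks look in the newest picture that a camera, given by its name, has taken for a name from the list of things; names that differ only in an ending like _2 or _b are one class to them, and where a whole thing is asked for, a point or a joint stands for the part that bears it (a point fixed in the world has none). Each returns a list of dicts, best first, with "score" (0 to 1); they miss things now and then, are a little off and sometimes report something else, mostly with a low value. They report only what shows in the picture. A call takes as long as a camera call. They do not tell look-alikes from the thing itself.
- bot.find_in(camera, thing): "xy" ([column, row] as shares, 0 to 1, of the picture: columns of its width, rows of its height, amid what is visible of it).
- bot.cut_out(camera, thing): "pixels" (480x640 bool, what is visible of it) and "xy" ([column, row] as shares, 0 to 1, of the picture: columns of its width, rows of its height, amid what is visible of it).
- bot.landmark_of(camera, thing): "xy" ([column, row] as shares, 0 to 1, of the picture: columns of its width, rows of its height: a listed point, or the origin of a listed thing).
The state is a dict: "t": time; "q": joint angles; "joint_vel": joint speeds; "joint_torque": joint torques, N m; "eef_pos": TCP position; "tool_rot": TCP orientation; "contact_force": force on the tool from outside, world axes, zero at the start; "torque": the same for the moment, N m; "gripper_width": opening from 0.0 (shut) to 1.0 (fully open).
Only numpy, scipy, OpenCV 4.12 (cv2) and the standard library are available. Lean on these libraries where they do the work, as an engineer would, in place of code of your own. Each camera call takes 0.05 s, during which the arm holds its last target.

## Working session

There is one attempt and no reset: what is moved stays moved. The work goes in short steps, Python scripts to look and compute and a shell command to move; the robot and the scene stay as the last step left them, time stands still between calls to the robot, and variables do not carry over. Pictures are saved under pics/ and viewed, and the job is handed in when it is done.

```bash
ls; mkdir -p pics; python3 - <<'E'
from station import bot
import cv2,json
o=bot.get_obs();print({k:(v if not hasattr(v,'tolist') else v.tolist()) for k,v in o.items()})
for n in("scene","top"):
    p,d=bot.read_camera(n);cv2.imwrite(f"pics/{n}0.png",p[:,:,::-1])
    import numpy as np
    i=bot.camera_info(n);print(n,i)
    for t in("depth_gauge","gauge_collar","rod_tip","gauge_rest","guide_bush","drill_jig"):
        try:
            for r in bot.landmark_of(n,t)[:4]:
                print(n,t,round(r['score'],2),[round(r['xy'][0]*640,1),round(r['xy'][1]*480,1)])
        except Exception as e: print(t,e)
print(bot.camera_info("wrist"))
print(bot.get_obs()['t'])
E
```

```text
pics
{'t': 0.0, 'q': [-1.2140984083009418, 0.47779466638240425, 0.022354596598237055, 1.5564537208254507, -0.011530620770999799, 1.109271186213051, -0.08310040578308964], 'joint_vel': [-0.00034916240427806207, 0.0012217606542505024, 0.0013855855354187386, -0.0002260689982796929, -0.0012563693747996171, 0.0008536832377989121, -0.0002552063202196532], 'joint_torque': [0.0002891877738875337, -59.64607357978821, 1.6079212725162506, -28.118560910224915, 0.012441283324733377, 0.00937627104576677, 4.053420298077981e-05], 'eef_pos': [0.30231441979825235, 0.6028614207567936, 0.2303286675039884], 'tool_rot': [-0.0001517917267803827, 0.23031532798620638, 0.9731156358371505, -0.0008865343399162649], 'contact_force': [-0.39562029597806825, -0.14188428379484647, -0.0713565066691121], 'torque': [0.045103187161683427, -0.04384737451588439, -0.03706782315717172], 'gripper_width': 0.99992841950765}
scene {'fx': 438.262102296395, 'fy': 438.262102296395, 'cx': 320.77031870466874, 'cy': 238.36197211275766, 'world_from_camera': array([[ 0.65617265,  0.58287632, -0.47926261,  0.10375526],
       [-0.754410
[... 1303 characters left out ...]
.1, 315.5]
top rod_tip 0.59 [323.2, 232.2]
top rod_tip 0.57 [415.2, 206.3]
top rod_tip 0.5 [381.7, 301.1]
top rod_tip 0.37 [454.7, 306.6]
top gauge_rest 0.69 [402.2, 251.3]
top guide_bush 0.52 [260.8, 258.9]
top drill_jig 0.92 [269.6, 240.0]
{'fx': 371.64829954431775, 'fy': 371.64829954431775, 'cx': 323.80989191292815, 'cy': 245.9030952206384, 'mount': array([[-2.50035075e-04,  9.54895514e-01,  2.96941905e-01,
         7.56431789e-02],
       [ 9.99999680e-01,  1.32219286e-05,  7.99514756e-04,
         4.68714352e-04],
       [ 7.59526909e-04,  2.96942010e-01, -9.54895212e-01,
        -1.42669564e-01],
       [ 0.00000000e+00,  0.00000000e+00,  0.00000000e+00,
         1.00000000e+00]])}
0.7
```

View pics/scene0.png

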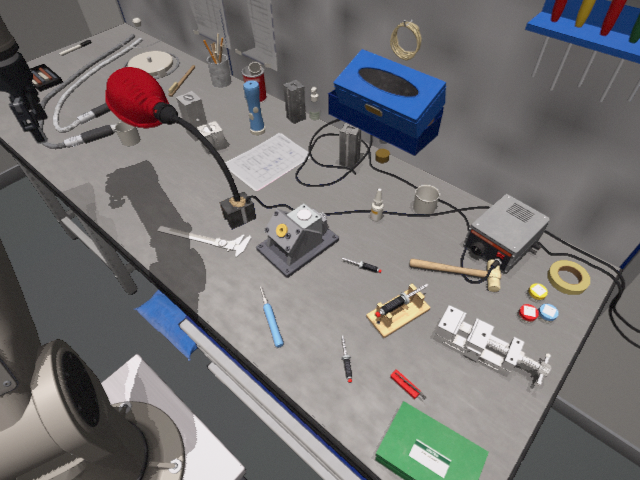

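View pics/top0.png

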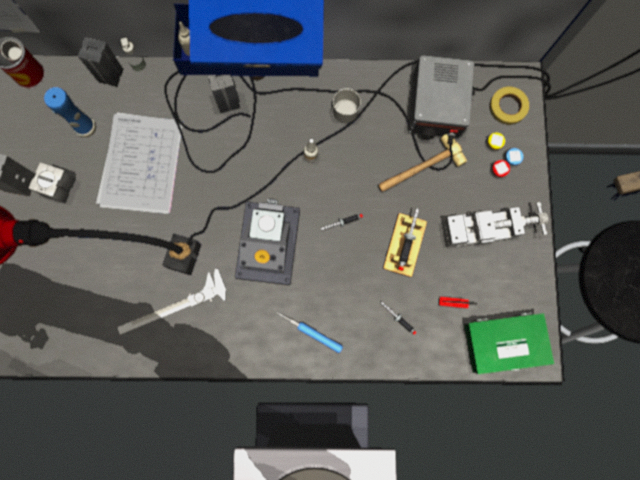

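The gauge in its rest is around top (405,245) and scene (395,305). The jig bush is at top (263,257) and scene (282,231). Two smaller look-alikes lie loose on the bench.

```bash
cat > h.py <<'E'
import numpy as np,cv2
from scipy.spatial.transform import Rotation as R
from station import bot
def quat(q): return R.from_quat([q[1],q[2],q[3],q[0]])
def T_tool(o=None):
    o=o or bot.get_obs(); T=np.eye(4);T[:3,:3]=quat(o['tool_rot']).as_matrix();T[:3,3]=o['eef_pos'];return T
def cam(n,o=None):
    i=bot.camera_info(n)
    return i,(T_tool(o)@i['mount'] if n=='wrist' else i['world_from_camera'])
def ray(n,uv,o=None):
    i,W=cam(n,o);a=np.array([(uv[0]-i['cx'])/i['fx'],(uv[1]-i['cy'])/i['fy']])
    if n=='wrist':
        r=np.hypot(*a);s=np.sin(r)/r if r>1e-9 else 1;d=np.array([a[0]*s,-a[1]*s,-np.cos(r)])
    else: d=np.array([a[0],-a[1],-1.])
    return W[:3,3],W[:3,:3]@d
def at_z(n,uv,z,o=None):
    c,d=ray(n,uv,o);return c+d*(z-c[2])/d[2]
def proj(n,p,o=None):
    i,W=cam(n,o);x=W[:3,:3].T@(np.asarray(p)-W[:3,3]);
    if n=='wrist':
        r=np.arctan2(np.hypot(x[0],x[1]),-x[2]);k=r/max(np.hypot(x[0],x[1]),1e-9);a=np.array([x[0],-x[1]])*k
    else: a=np.array([x[0],-x[1]])/-x[2]
    return np.array([i['cx']+a[0]*i['fx'],i['cy']+a[1]*i['fy']])
def tri(obs):
    A=np.zeros((3,3));b=np.zeros(3)
    for c,d in obs:
        d=d/np.linalg.norm(d);P=np.eye(3)-np.outer(d,d);A+=P;b+=P@c
    return np.linalg.solve(A,b)
E
python3 - <<'E'
from h import *
for n in("top","scene"):
    im=cv2.imread(f"pics/{n}0.png")
    a=dict(top=(370,195,70,85),scene=(360,270,80,70))[n];b=dict(top=(230,190,75,100),scene=(250,195,95,80))[n]
    for k,(x,y,w,h) in dict(g=a,j=b).items():
        c=im[y:y+h,x:x+w];s=min(780/w,590/h);cv2.imwrite(f"pics/{n}_{k}.png",cv2.resize(c,None,fx=s,fy=s,interpolation=cv2.INTER_CUBIC));print(n,k,s)
print("gauge",tri([ray("top",(407.6,248.1)),ray("scene",(391.9,305.7))]),at_z("top",(407.6,248.1),.05),at_z("scene",(391.9,305.7),.05))
print("collar",at_z("top",(408.1,232.7),.05),at_z("scene",(404.6,298.7),.05))
print("tip",at_z("top",(415.2,206.3),.05),at_z("scene",(425.8,284.6),.05))
print("bush",at_z("top",(260.8,258.9),.087),at_z("scene",(283.1,230.7),.087))
print("jig",at_z("top",(269.6,240),.0),at_z("scene",(298.1,240.5),.0))
E
```

```text
top g 6.9411764705882355
top j 5.9
scene g 8.428571428571429
scene j 7.375
gauge [ 0.54434684 -0.18222991  0.04890537] [ 0.54781732 -0.18534143  0.05      ] [ 0.53960257 -0.17973649  0.05      ]
collar [ 0.57957168 -0.18702107  0.05      ] [ 0.56977589 -0.18979081  0.05      ]
tip [ 0.63491949 -0.202754    0.05      ] [ 0.62685111 -0.20386337  0.05      ]
bush [0.51691284 0.10743989 0.087     ] [0.52109143 0.10207715 0.087     ]
jig [0.57050046 0.09734438 0.        ] [0.57211069 0.11123526 0.        ]
```

```bash
python3 - <<'E'
import cv2,numpy as np
a=[cv2.resize(cv2.imread(f"pics/{n}.png"),(400,300)) for n in("top_g","top_j","scene_g","scene_j")]
cv2.imwrite("pics/m.png",np.vstack([np.hstack(a[:2]),np.hstack(a[2:])]))
E
```

```text
(no output)
```

View pics/m.png

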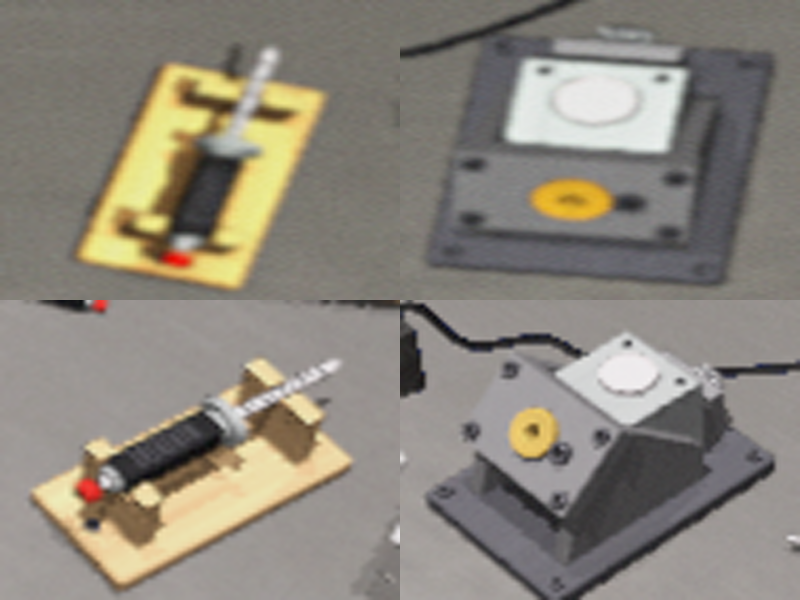

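```bash
python3 - <<'E'
from h import *
p,d=bot.read_camera("top");i,W=cam("top")
v,u=np.mgrid[0:480,0:640]
P=np.stack([(u-i['cx'])/i['fx']*d,-(v-i['cy'])/i['fy']*d,-d],-1)@W[:3,:3].T+W[:3,3]
for uv in [(5,230),(20,235),(35,232),(60,232),(90,233),(120,236),(150,241),(170,248),(182,250),(263,257),(268,215),(405,245)]:print(uv,P[uv[1],uv[0]].round(3))
p,d=bot.read_camera("scene");i,W=cam("scene")
P=np.stack([(u-i['cx'])/i['fx']*d,-(v-i['cy'])/i['fy']*d,-d],-1)@W[:3,:3].T+W[:3,3]
for uv in [(110,100),(135,75),(135,95),(155,120),(175,113),(205,140),(225,170),(236,195)]:print(uv,P[uv[1],uv[0]].round(3))
m=d>0
Q=P[(np.abs(P[...,0]-.55)<.2)&(P[...,1]<.1)&(P[...,1]>-.35)&m];print(Q[:,2].max())
q=bot.get_obs()
# target deltas in tool frame
T=T_tool();print((T[:3,:3].T@(np.array([.50,-.17,.26])-T[:3,3])*1000).round())
E
```

```text
(5, 230) [0.541 0.533 0.228]
(20, 235) [0.533 0.509 0.224]
(35, 232) [0.538 0.482 0.228]
(60, 232) [0.54  0.443 0.219]
(90, 233) [0.539 0.393 0.216]
(120, 236) [0.538 0.345 0.201]
(150, 241) [0.536 0.302 0.167]
(170, 248) [0.532 0.278 0.113]
(182, 250) [0.536 0.266 0.067]
(263, 257) [0.522 0.104 0.08 ]
(268, 215) [0.604 0.095 0.089]
(405, 245) [ 0.553 -0.179  0.058]
(110, 100) [0.478 0.639 0.217]
(135, 75) [0.549 0.612 0.262]
(135, 95) [0.514 0.57  0.241]
(155, 120) [0.531 0.55  0.17 ]
(175, 113) [0.547 0.468 0.217]
(205, 140) [0.536 0.35  0.202]
(225, 170) [0.531 0.29  0.15 ]
(236, 195) [0.533 0.271 0.082]
0.10793641754408478
[-523. -603.  -29.]
```

```bash
python3 -m jog '[[[-37,-43,-4],[0,0,0],-1],[[-37,-43,-4],[0,0,0],-1],[[-37,-43,-4],[0,0,0],-1],[[-37,-43,-4],[0,0,0],-1],[[-37,-43,-4],[0,0,0],-1],[[-37,-43,-4],[0,0,0],-1],[[-37,-43,-4],[0,0,0],-1],[[-37,-43,-4],[0,0,0],-1]]'
```

```text
t: 1.8
eef_pos: [0.4133, 0.1614, 0.2638]
tool_rot: [0.0, 0.23, 0.973, 0.0]
contact_force: [1.6, -0.5, 0.2]
gripper_width: 1.005
```

```bash
python3 - <<'E'
from h import *
o=bot.get_obs()
p,d=bot.read_camera("wrist");cv2.imwrite("pics/w1.png",p[:,:,::-1])
np.savez("w1.npz",p=p,d=d,T=T_tool(o))
for t in("guide_bush","drill_jig"):
    for r in bot.landmark_of("wrist",t)[:3]:
        uv=(r['xy'][0]*640,r['xy'][1]*480);print(t,r['score'],uv,at_z("wrist",uv,.087 if t[0]=='g' else 0,o))
print(proj("wrist",[.519,.104,.087],o))
E
```

```text
guide_bush 0.64 (323.072, 338.592) [0.52101924 0.10696108 0.087     ]
guide_bush 0.24 (443.58400000000006, 163.10399999999998) [0.4136728  0.28020688 0.087     ]
drill_jig 0.66 (338.304, 332.208) [0.56891415 0.10421059 0.        ]
[319.51300036 338.18568572]
```

View pics/w1.png

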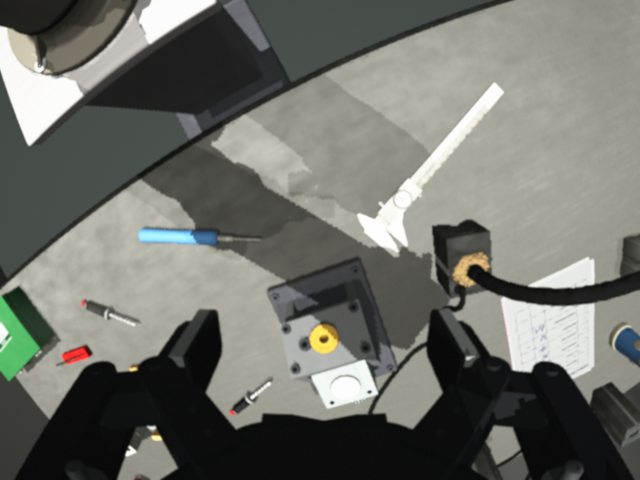

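```bash
cat >> h.py <<'E'
def cloud(n,d,T):
    i=bot.camera_info(n);v,u=np.mgrid[0:480,0:640];a=(u-i['cx'])/i['fx'];b=(v-i['cy'])/i['fy']
    if n=='wrist':
        r=np.hypot(a,b);k=np.where(r>1e-9,np.tan(r)/np.maximum(r,1e-9),1);a=a*k;b=b*k;W=T@i['mount']
    else: W=i['world_from_camera']
    return np.stack([a*d,-b*d,-d],-1)@W[:3,:3].T+W[:3,3]
E
python3 - <<'E'
from h import *
z=np.load("w1.npz");P=cloud("wrist",z['d'],z['T']);p=z['p'].astype(int)
def plane(Q):
    c=Q.mean(0);u,s,v=np.linalg.svd(Q-c);n=v[2]*np.sign(v[2][2]);return c,n,s[2]/len(Q)**.5
Y=(p[...,0]>150)&(p[...,0]-p[...,2]>90)&(np.abs(P[...,0]-.52)<.04)&(np.abs(P[...,1]-.105)<.04)
print("flange",Y.sum(),plane(P[Y]))
v,u=np.nonzero(Y);print("ellipse",cv2.fitEllipse(cv2.convexHull(np.stack([u,v],1).astype(np.float32))))
m=np.zeros((480,640),np.uint8);cv2.fillPoly(m,[np.array([[290,325],[342,302],[362,345],[300,370]])],1)
M=(m>0)&~cv2.dilate(Y.astype(np.uint8),np.ones((5,5))).astype(bool)
Q=P[M];c,n,s=plane(Q);
for _ in range(5):
    r=np.abs((Q-c)@n);Q=Q[r<.004];c,n,s=plane(Q)
print("plate",len(Q),c,n,s,"yaw",np.degrees(np.arctan2(-n[1],-n[0])),"tilt",np.degrees(np.arccos(n[2])))
im=z['p'][240:400,250:420,::-1];cv2.imwrite("pics/w1j.png",cv2.resize(im,None,fx=4.0,fy=3.6,interpolation=cv2.INTER_CUBIC))
E
```

```text
flange 600 (array([0.52107698, 0.10698818, 0.08740909]), array([-0.74688068,  0.06291071,  0.66197544]), np.float64(0.0035048297466161167))
ellipse ((323.2144775390625, 338.9066162109375), (27.709983825683594, 28.845064163208008), 131.7760467529297)
plate 313 [0.5204484  0.11195409 0.0763026 ] [0.99767674 0.03264771 0.05979335] 0.0022153986228914397 yaw -178.12573684098805 tilt 86.57204864419072
```

View pics/w1j.png

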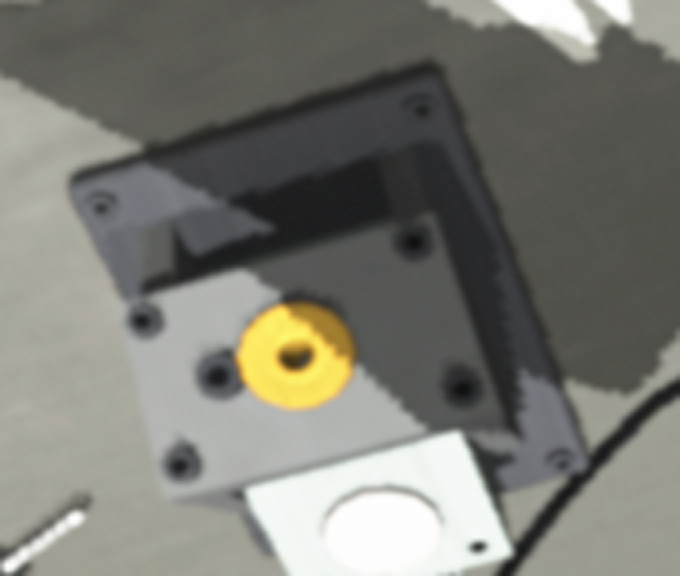

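```bash
python3 - <<'E'
from h import *
z=np.load("w1.npz");T=z['T']
import h
h.T_tool=lambda o=None:T
f=lambda x,y,zz:at_z("wrist",(250+x/4,240+y/3.6),zz)
a,b,c,d=f(145,320,.068),f(413,242,.068),f(462,387,.099),f(183,463,.099)
ang=lambda p,q:np.degrees(np.arctan2(q[1]-p[1],q[0]-p[0]))
print(a,b,c,d,"yaws",ang(a,b)-90,ang(d,c)-90,np.linalg.norm(a-b),np.linalg.norm(c-d))
e,g,k=f(75,180,.01),f(440,65,.01),f(585,465,.01)
print("base",ang(e,g)-90,ang(g,k),np.linalg.norm(e-g),np.linalg.norm(g-k),(e+k)/2)
print("screwmid",(a+b+c+d)/4, (a+d)/2,(b+c)/2,ang((a+b)/2,(c+d)/2))
for uv in((323.2,338.9),(323.5,338.7)):print(at_z("wrist",uv,.087))
E
```

```text
[0.50373118 0.07244127 0.068     ] [0.51183913 0.14591154 0.068     ] [0.54271138 0.14253033 0.099     ] [0.5345667 0.0693052 0.099    ] yaws -6.297501812332229 -6.346800135063631 0.0739163017212398 0.07367669709097587
base -5.998176143143908 -7.356633359084736 0.11292923865996386 0.16518503731918985 [0.56343937 0.10380417 0.01      ]
screwmid [0.5232121  0.10754709 0.0835    ] [0.51914894 0.07087324 0.0835    ] [0.52727525 0.14422094 0.0835    ] -6.028956533779153
[0.52140262 0.10691067 0.087     ]
[0.52132519 0.10728494 0.087     ]
```

```bash
python3 -m jog '[[[-40,-43,4],[0,0,0],-1],[[-40,-43,4],[0,0,0],-1],[[-40,-43,4],[0,0,0],-1],[[-40,-43,4],[0,0,0],-1],[[-40,-43,4],[0,0,0],-1],[[-40,-43,4],[0,0,0],-1],[[0,0,0],[0,0,-7],-1],[[0,0,0],[0,0,-6],-1],[[0,0,0],[0,0,0],-1]]'; python3 - <<'E'
from h import *
o=bot.get_obs();print(o['q'])
p,d=bot.read_camera("wrist");cv2.imwrite("pics/w2.png",p[:,:,::-1])
np.savez("w2.npz",p=p,d=d,T=T_tool(o))
for t in("depth_gauge","gauge_collar","rod_tip","gauge_rest"):
    for r in bot.landmark_of("wrist",t)[:3]:
        uv=(r['xy'][0]*640,r['xy'][1]*480);print(t,r['score'],uv,at_z("wrist",uv,.05 if t!='gauge_rest' else 0,o))
E
```

```text
t: 3.08
eef_pos: [0.5125, -0.1737, 0.239]
tool_rot: [-0.0, 0.118, 0.993, 0.0]
contact_force: [-0.3, 0.3, -0.3]
gripper_width: 1.002
[-0.20028248  0.26471696  0.49782803  1.89412264 -0.14775606  1.01881295
  1.69447672]
depth_gauge 0.97 (289.472, 100.224) [ 0.40239473 -0.17774882  0.05      ]
depth_gauge 0.91 (326.4, 252.19199999999998) [ 0.54590472 -0.17901321  0.05      ]
depth_gauge 0.91 (438.016, 274.08) [ 0.59433578 -0.07678052  0.05      ]
gauge_collar 0.91 (450.81600000000003, 267.12) [ 0.59034445 -0.06264113  0.05      ]
gauge_collar 0.67 (323.2, 281.52) [ 0.57420681 -0.18896863  0.05      ]
gauge_collar 0.6 (305.79200000000003, 111.024) [ 0.41544518 -0.16619089  0.05      ]
rod_tip 0.81 (320.384, 332.01599999999996) [ 0.62849222 -0.2051116   0.05      ]
rod_tip 0.79 (348.416, 131.52) [ 0.4419951  -0.13411468  0.05      ]
rod_tip 0.58 (485.696, 245.376) [ 0.57674071 -0.02277834  0.05      ]
gauge_rest 0.67 (323.58400000000006, 238.608) [ 0.54641106 -0.18190774  0.        ]
```

View pics/w2.png

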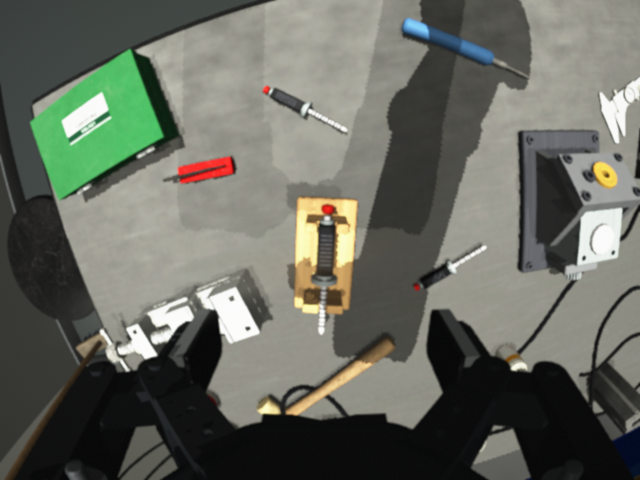

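```bash
python3 - <<'E'
from h import *
z=np.load("w2.npz");T=z['T'];import h
h.T_tool=lambda o=None:T
p=z['p'].astype(int)
im=z['p'][190:345,270:375,::-1];cv2.imwrite("pics/w2g.png",cv2.resize(im,None,fx=3.8,fy=3.8,interpolation=cv2.INTER_CUBIC))
m=(p[...,0]>150)&(p[...,1]<60);m[:195]=0;m[225:]=0;m[:,:300]=0;m[:,360:]=0
v,u=np.nonzero(m);print(u.mean(),v.mean())
cap=at_z("wrist",(u.mean(),v.mean()),.052)
for uv in((326.4,252.2),(323.2,281.5),(320.4,332)):
    q=at_z("wrist",uv,.05);dd=q-cap;print(q,np.degrees(np.arctan2(dd[1],dd[0])),np.linalg.norm(dd))
E
```

```text
327.52777777777777 208.94444444444446
[ 0.54591244 -0.17901516  0.05      ] -14.868655760673334 0.041858876376315995
[ 0.57418643 -0.18896376  0.05      ] -16.75429933848853 0.0717579215600767
[ 0.62847737 -0.20509105  0.05      ] -16.66161044722202 0.12838104871801748
```

View pics/w2g.png

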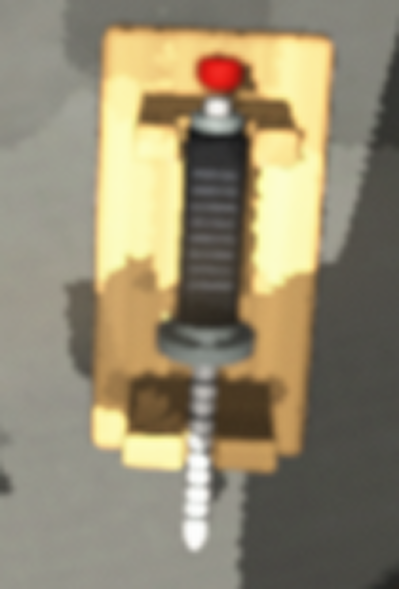

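```bash
python3 - <<'E'
from h import *
z=np.load("w2.npz");T=z['T'];import h
h.T_tool=lambda o=None:T
f=lambda x,y,zz:at_z("wrist",(270+x/3.8,190+y/3.8),zz)
ang=lambda p,q:np.degrees(np.arctan2(q[1]-p[1],q[0]-p[0]))
r,fr=f(215,130,.058),f(208,322,.058);print(r,fr,ang(r,fr),np.linalg.norm(r-fr),(r*22+fr*28)/50)
d,t,c=f(217,122,.05),f(195,545,.05),f(219,75,.05);print(ang(d,t),ang(c,t))
e=[f(105,30,.012),f(93,440,.012),f(330,40,.012),f(300,455,.012)];print(ang(e[0],e[1]),ang(e[2],e[3]),sum(e)/4)
O=(r*22+fr*28)/50
for n in("top","scene"):
  pr=lambda p:proj(n,p).round(1)
  ax=np.array([np.cos(np.radians(-16.5)),np.sin(np.radians(-16.5)),0]);o0=np.array([.547,-.1805,.05])
  print(n,pr(o0),pr(o0+.03*ax),pr(o0+.09*ax),pr(o0-.04*ax))
E
```

```text
[ 0.51768981 -0.17213491  0.058     ] [ 0.5645899  -0.18514018  0.058     ] -15.49854474183588 0.04866986301355401 [ 0.54395386 -0.17941786  0.058     ]
-16.32849585628943 -16.284338596334283
-16.517802664421595 -16.12103559483278 [ 0.56192472 -0.18477604  0.012     ]
top [405.2 248.5] [409.1 234.6] [416.8 207.1] [399.9 267.2]
scene [394.3 303.5] [405.9 296.6] [428.4 283.2] [378.4 313. ]
```

```bash
cat >> h.py <<'E'
def rel(pos,Rm,o=None):
    T=T_tool(o);return (T[:3,:3].T@(np.asarray(pos)-T[:3,3])*1000).round(1),np.degrees(R.from_matrix(T[:3,:3].T@Rm).as_rotvec()).round(2)
def toolR(gx,gz,tilt):   # gauge x, gauge z, tilt deg; tool z = sin*gx - cos*gz
    t=np.radians(tilt);z=np.sin(t)*gx-np.cos(t)*gz;x=-(np.cos(t)*gx+np.sin(t)*gz);return np.stack([x,np.cross(z,x),z],1)
def hd(y): return np.array([np.cos(np.radians(y)),np.sin(np.radians(y)),0])
E
python3 -m jog '[[[0,0,0],[0,0,2.7],-1],[[0,0,0],[0,-7.5,0],-1],[[0,0,0],[0,-7.5,0],-1]]'; python3 - <<'E'
from h import *
Rm=toolR(hd(-16.3),np.array([0,0,1.]),15)
g=np.array([.544,-.180,.05])
for z in(.06,0): print(rel(g+[0,0,z]+.019*Rm[:,2],Rm))
E
```

```text
t: 3.7
eef_pos: [0.5124, -0.175, 0.2396]
tool_rot: [0.131, 0.141, 0.981, -0.019]
contact_force: [-0.1, -0.3, -0.3]
gripper_width: 1.001
(array([  3.6,   4. , 152.3]), array([-0.  ,  0.27, -0.07]))
(array([ 19.4,   4. , 210.2]), array([-0.  ,  0.27, -0.07]))
```

```bash
python3 -m jog '[[[1,1,50],[0,0,0],-1],[[1,2,50],[0,0,0],-1],[[2,1,42],[0,0,0],-1],[[0,0,10],[0,0,0],-1],[[0,0,0],[0,0,0],-1]]'; python3 - <<'E'
from h import *
o=bot.get_obs()
p,d=bot.read_camera("wrist");im=p[:,:,::-1].copy()
g=np.array([.544,-.180,.05]);gx=hd(-16.3)
for s in(-.04,0,.03,.09):
    c=proj("wrist",g+s*gx,o);print(c);cv2.circle(im,tuple(int(round(x)) for x in c),2,(0,255,0),-1)
cv2.imwrite("pics/w3.png",im)
E
```

```text
t: 4.32
eef_pos: [0.5471, -0.1814, 0.0917]
tool_rot: [0.129, 0.141, 0.981, -0.019]
contact_force: [0.3, 0.2, -0.2]
gripper_width: 1.004
[324.0492084  183.17032486]
[324.12938492 255.04433325]
[324.17488413 299.27917358]
[324.23843388 366.5866837 ]
```

View pics/w3.png

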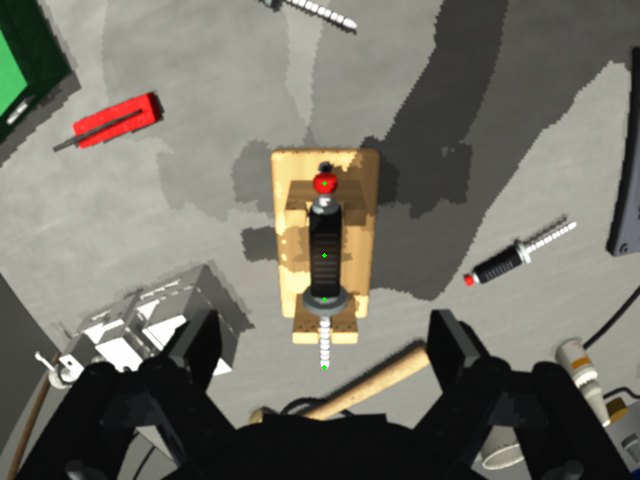

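```bash
python3 - <<'E'
from h import *
p,d=bot.read_camera("scene");P=cloud("scene",d,None).reshape(-1,3)
m=(P[:,0]>.48)&(P[:,0]<.62)&(P[:,1]<-.225)&(P[:,1]>-.3)&(P[:,2]>.012)&(P[:,2]<.09)
Q=P[m];print(len(Q));
gx=hd(-16.3);gy=np.array([-gx[1],gx[0],0]);L=(Q-[.544,-.18,0])@np.stack([gx,gy],1)
for a in range(-40,80,10):
    s=(L[:,0]>a/1e3)&(L[:,0]<(a+10)/1e3)
    if s.any():print(a,s.sum(),L[s,1].max().round(3),Q[s,2].max().round(3))
from h import *
Rm=toolR(gx,np.array([0,0,1.]),15);print(rel(np.array([.544,-.18,.05])+.019*Rm[:,2],Rm))
E
```

```text
579
30 33 -0.086 0.056
40 179 -0.081 0.061
50 79 -0.077 0.06
60 83 -0.027 0.059
70 82 -0.025 0.059
(array([15.2,  0.3, 59.5]), array([ 0.01,  0.14, -0.06]))
```

```bash
python3 -m jog '[[[5,0,20],[0,0,0],-1],[[5,0,20],[0,0,0],-1],[[5,0.3,19.5],[0,0,0],-1],[[0,0,0],[0,0,0],-1],[[0,0,0],[0,0,0],1],[[0,0,0],[0,0,0],1],[[0,0,0],[0,0,0],1],[[0,0,0],[0,0,0],1],[[0,0,0],[0,0,0],1],[[0,0,0],[0,0,0],1]]' 60; python3 - <<'E'
from h import *
o=bot.get_obs()
p,d=bot.read_camera("wrist");cv2.imwrite("pics/w4.png",p[:,:,::-1])
E
```

```text
t: 5.68
eef_pos: [0.5482, -0.181, 0.0306]
tool_rot: [0.129, 0.141, 0.981, -0.018]
contact_force: [-1.2, 1.2, 5.4]
gripper_width: 0.18
```

View pics/w4.png

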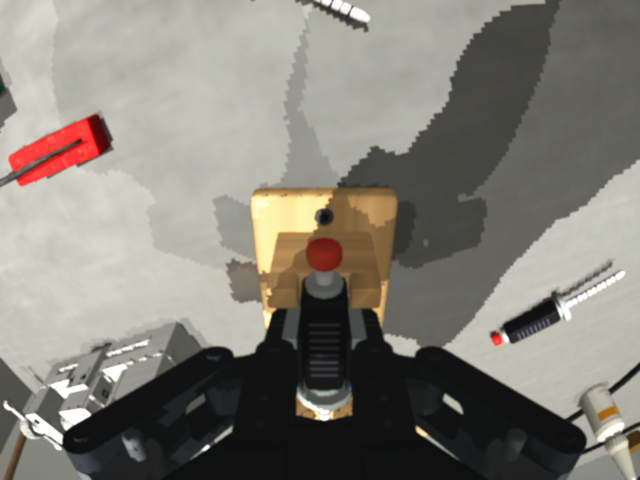

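```bash
python3 -m jog '[[[-2.6,0,-9.6],[0,0,0],1],[[-5.2,0,-19.3],[0,0,0],1],[[-8,0,-30],[0,0,0],1],[[-8,0,-30],[0,0,0],1],[[-8,0,-30],[0,0,0],1],[[0,0,0],[0,0,0],1]]'; python3 - <<'E'
from h import *
o=bot.get_obs();Rm=quat(o['tool_rot']).as_matrix()
# target gauge pose
gx=np.append(hd(-6.2)[:2]*np.sqrt(.5),-np.sqrt(.5));up=np.append(hd(-6.2)[:2]*np.sqrt(.5),np.sqrt(.5))
M=np.array([.5205,.107,.087])
tip=M-.025*gx; 
Rt=toolR(gx,up,15)
for s in(.12,.097,.03):
    g=M-gx*s; print(s,g,rel(g+.019*Rt[:,2],Rt),g+.019*Rt[:,2])
p,d=bot.read_camera("scene");cv2.imwrite("pics/s5.png",p[:,:,::-1])
p,d=bot.read_camera("wrist");cv2.imwrite("pics/w5.png",p[:,:,::-1])
E
```

```text
t: 6.48
eef_pos: [0.5493, -0.1814, 0.1557]
tool_rot: [0.131, 0.141, 0.981, -0.018]
contact_force: [-0.2, -1.7, -1.9]
gripper_width: 0.177
0.12 [0.43614349 0.11616405 0.17185281] (array([194.7, 252.1, -52.5]), array([  1.39,  45.14, -10.3 ])) [0.42669906 0.11719004 0.15539833]
0.097 [0.45231182 0.11440761 0.15558936] (array([183.5, 254.9, -32.6]), array([  1.39,  45.14, -10.3 ])) [0.44286739 0.1154336  0.13913488]
0.03 [0.49941087 0.10929101 0.1082132 ] (array([151. , 263.2,  25.4]), array([  1.39,  45.14, -10.3 ])) [0.48996644 0.11031701 0.09175872]
```

View pics/s5.png

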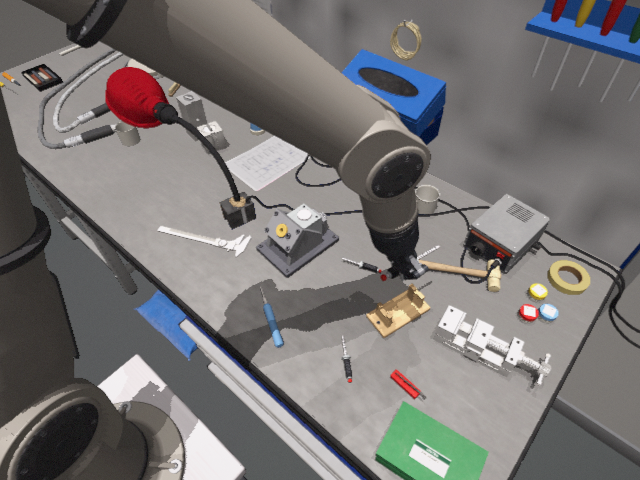

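View pics/w5.png

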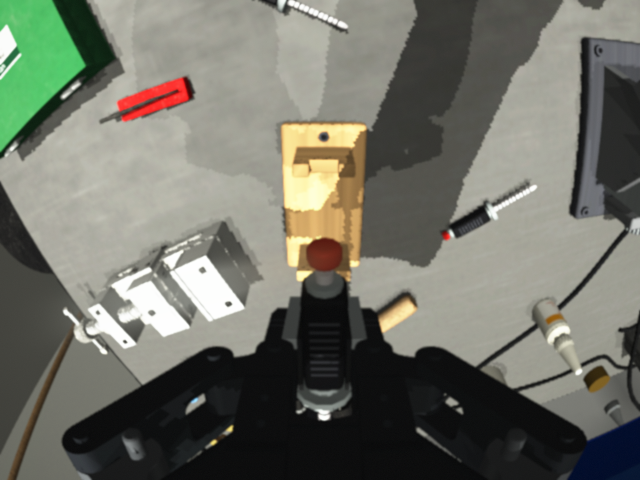

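```bash
python3 - <<'E'
from h import *
Rm=T_tool()[:3,:3]
print(rel([.42,.118,.20],Rm))
E
```

```text
(array([187. , 250.8, -98.7]), array([0., 0., 0.]))
```

```bash
python3 -m jog '[[[31,42,-16.5],[0,0,0],1],[[31,42,-16.5],[0,0,0],1],[[31,42,-16.5],[0,0,0],1],[[31,42,-16.5],[0,0,0],1],[[31,42,-16.5],[0,0,0],1],[[31,41,-16.5],[0,0,0],1],[[0,0,0],[0.3,9,-2.1],1],[[0,0,0],[0.3,9,-2.1],1],[[0,0,0],[0.3,9,-2.1],1],[[0,0,0],[0.3,9,-2.1],1],[[0,0,0],[0.3,9,-2.1],1],[[0,0,0],[0,0,0],1]]'; cat > tgt.py <<'E'
from h import *
gx=np.append(hd(-6.2)[:2]*np.sqrt(.5),-np.sqrt(.5));up=np.append(hd(-6.2)[:2]*np.sqrt(.5),np.sqrt(.5))
M=np.array([.5205,.107,.087]);Rt=toolR(gx,up,15)
E
python3 - <<'E'
from tgt import *
o=bot.get_obs();print(o['q'].round(2) if hasattr(o['q'],'round') else o['q'])
for s in(.13,.12):
    g=M-gx*s; print(s,rel(g+.019*Rt[:,2],Rt))
for n in("scene","top","wrist"):
    p,d=bot.read_camera(n);cv2.imwrite(f"pics/{n}6.png",p[:,:,::-1])
E
```

```text
t: 8.07
eef_pos: [0.4216, 0.1152, 0.1971]
tool_rot: [-0.249, 0.057, 0.967, 0.007]
contact_force: [-0.1, -0.4, -2.7]
gripper_width: 0.177
[-0.7   0.46  0.55  1.87 -0.35  1.4   1.47]
0.13 (array([-14.7,   3. ,  31.4]), array([-0.52,  1.17, -0.74]))
0.12 (array([-24.3,   3.1,  34.1]), array([-0.52,  1.17, -0.74]))
```

View pics/scene6.png

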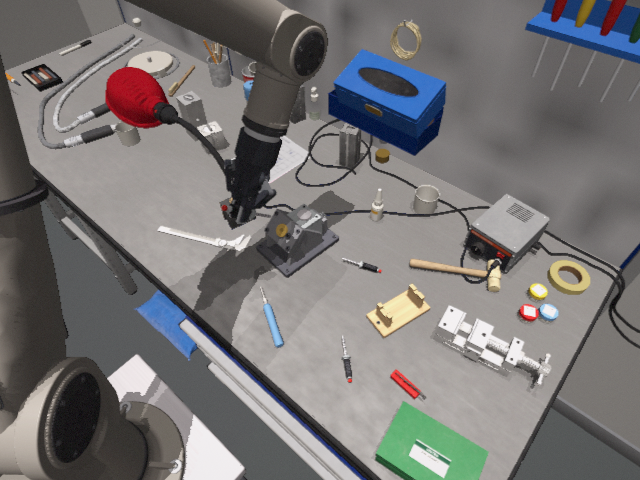

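View pics/wrist6.png

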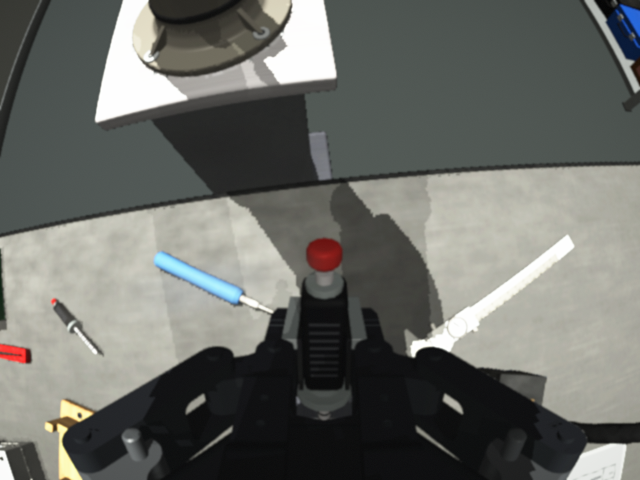

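```bash
python3 -m jog '[[[-14.7,3,31.4],[0,0,0],1],[[0,0,0],[-0.5,1.2,-0.7],1],[[0,0,0],[0,0,0],1]]'; 
python3 - <<'E'
from tgt import *
o=bot.get_obs()
for s in(.13,.12,.1):
    g=M-gx*s; print(s,rel(g+.019*Rt[:,2],Rt))
for n in("scene","top"):
    p,d=bot.read_camera(n);im=p[:,:,::-1].copy()
    c=proj(n,M).astype(int);x,y=c[0]-50,c[1]-45
    T=T_tool(o);G=T[:3,3]-.019*T[:3,2];a=np.radians(15);ax=-np.cos(a)*T[:3,0]+np.sin(a)*T[:3,2]
    print(n,"M",proj(n,M),"tip90",proj(n,G+.09*ax),"cap",proj(n,G-.04*ax))
    cr=cv2.resize(im[y:y+90,x:x+100],None,fx=6,fy=6,interpolation=cv2.INTER_CUBIC)
    for q,col in((M,(255,0,0)),(G+.09*ax,(0,255,0)),(G-.04*ax,(0,255,0))):
        e=(proj(n,q)-[x,y]+.5)*6;cv2.drawMarker(cr,tuple(e.astype(int)),col,0,12)
    cv2.imwrite(f"pics/{n}7.png",cr)
E
```

```text
t: 8.6
eef_pos: [0.4194, 0.1189, 0.1666]
tool_rot: [-0.256, 0.051, 0.965, 0.016]
contact_force: [0.1, -0.1, -1.9]
gripper_width: 0.177
0.13 (array([-2.4, -1. ,  3.4]), array([0.18, 0.23, 0.2 ]))
0.12 (array([-12.,  -1.,   6.]), array([0.18, 0.23, 0.2 ]))
0.1 (array([-31.3,  -1.1,  11.3]), array([0.18, 0.23, 0.2 ]))
scene M [281.3105417 229.7716894] tip90 [269.23162917 226.2018093 ] cap [225.44989681 219.04497734]
top M [261.07537335 257.07873038] tip90 [256.97245041 269.20776721] cap [245.15400028 315.82879631]
```

View pics/scene7.png

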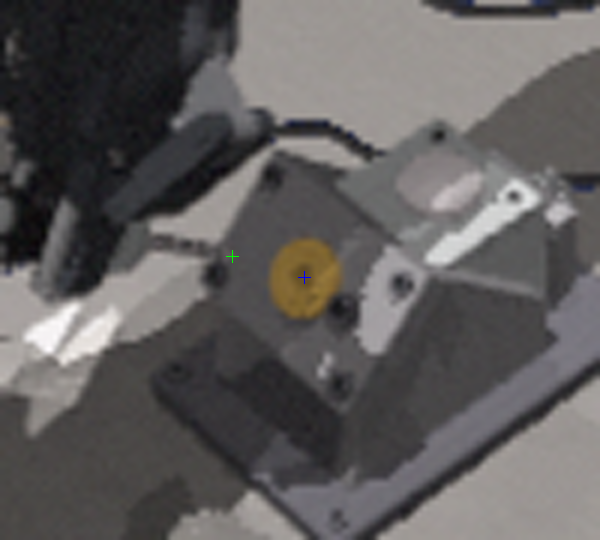

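View pics/top7.png

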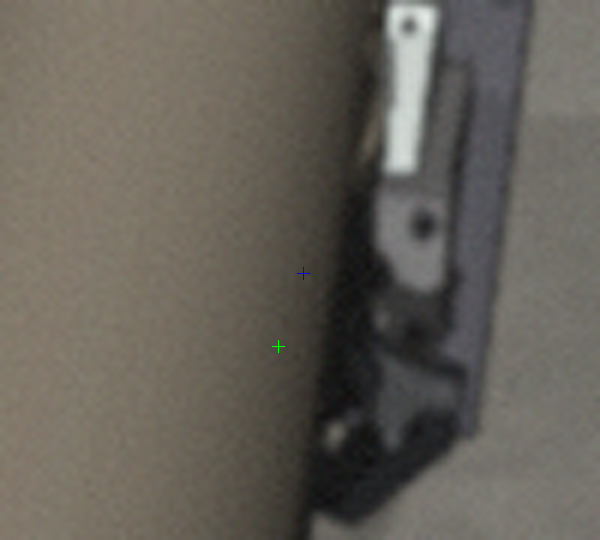

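```bash
python3 -m jog '[[[-12,-1,6],[0.2,0.2,0.2],1],[[-9.7,0,2.6],[0,0,0],1],[[-9.7,0,2.6],[0,0,0],1],[[0,0,0],[0,0,0],1]]'; 
cat > look.py <<'E'
import sys
from tgt import *
def look(tag,ss=(.1,.09),n="scene"):
    o=bot.get_obs();print(o['contact_force'],o['torque'])
    for s in ss:
        g=M-gx*s; print(s,rel(g+.019*Rt[:,2],Rt))
    T=T_tool(o);G=T[:3,3]-.019*T[:3,2];a=np.radians(15);ax=-np.cos(a)*T[:3,0]+np.sin(a)*T[:3,2]
    D=G-M;print("grip wrt bush: up,y,out mm",(np.array([D@up,D@np.cross(-gx,up),-D@gx])*1000).round(1))
    p,d=bot.read_camera(n);im=p[:,:,::-1].copy()
    c=proj(n,M).astype(int);x,y=c[0]-40,c[1]-34
    cr=cv2.resize(im[y:y+58,x:x+66],None,fx=10,fy=10,interpolation=cv2.INTER_CUBIC)
    for q,col in((M,(255,0,0)),(G+.09*ax,(0,255,0)),(G+.03*ax,(0,255,0))):
        e=(proj(n,q)-[x,y]+.5)*10;cv2.drawMarker(cr,tuple(e.astype(int)),col,0,12)
    cv2.imwrite(f"pics/{tag}.png",cv2.convertScaleAbs(cr,alpha=1.6))
look(sys.argv[1])
E
python3 look.py s8
```

```text
t: 9.2
eef_pos: [0.4409, 0.1154, 0.1393]
tool_rot: [-0.259, 0.053, 0.964, 0.013]
contact_force: [0.8, 0.4, -1.1]
gripper_width: 0.173
[ 0.78015669  0.40478396 -1.07533346] [-0.09338084 -0.68920244  0.09090193]
0.1 (array([ 1.1,  0.2, -1.6]), array([-0.11, -0.08, -0.06]))
0.09 (array([-8.5,  0.2,  1. ]), array([-0.11, -0.08, -0.06]))
grip wrt bush: up,y,out mm [-1.3 -0.2 98.5]
```

View pics/s8.png

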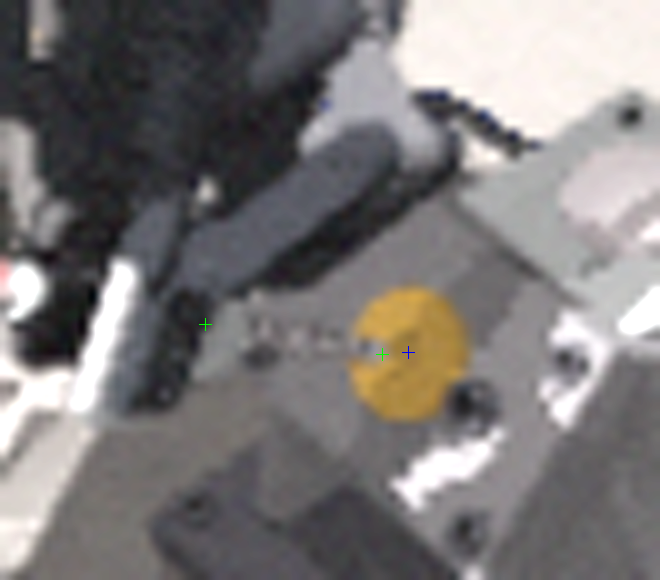

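```bash
python3 -m jog '[[[-8.5,0.2,1.2],[0,0,0],1],[[-4.8,0,1.3],[0,0,0],1],[[-4.8,0,1.3],[0,0,0],1],[[0,0,0],[0,0,0],1]]'; python3 look.py s9
```

```text
t: 9.75
eef_pos: [0.4544, 0.1144, 0.1274]
tool_rot: [-0.259, 0.052, 0.964, 0.013]
contact_force: [-0.6, 0.1, -1.3]
gripper_width: 0.178
[-0.5933625   0.06653796 -1.28492061] [-0.11107747 -0.68313549  0.00087195]
0.1 (array([18.8, -0.2, -5.1]), array([-0.08, -0.05, -0.03]))
0.09 (array([ 9.2, -0.2, -2.5]), array([-0.08, -0.05, -0.03]))
grip wrt bush: up,y,out mm [-0.1  0.2 80.5]
```

View pics/s9.png

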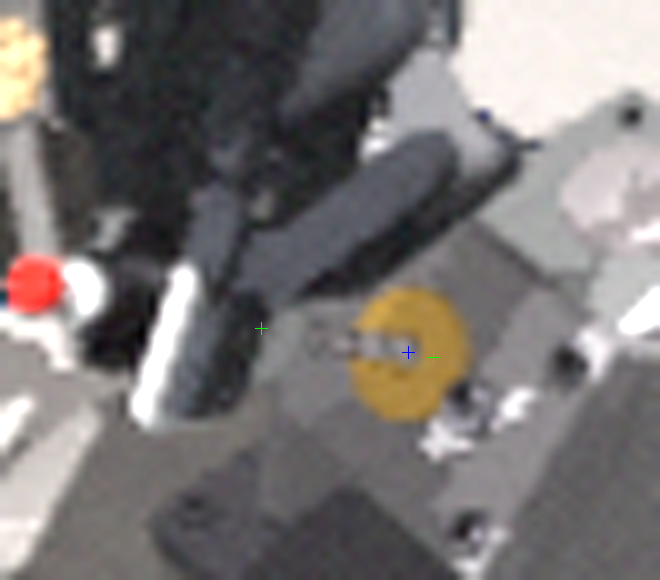

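```bash
python3 -m jog '[[[-4.8,0,1.3],[0,0,0],1],[[-4.8,0,1.3],[0,0,0],1],[[0,0,0],[0,0,0],1]]';python3 look.py s10
```

```text
t: 10.18
eef_pos: [0.4614, 0.1136, 0.1204]
tool_rot: [-0.259, 0.052, 0.964, 0.013]
contact_force: [0.1, 0.3, -1.4]
gripper_width: 0.18
[ 0.10126894  0.31116435 -1.44825668] [-0.06724884 -0.69540778  0.0018957 ]
0.1 (array([28.4, -0.2, -7.7]), array([-0.08, -0.05, -0.03]))
0.09 (array([18.8, -0.2, -5.1]), array([-0.08, -0.05, -0.03]))
grip wrt bush: up,y,out mm [-0.1  0.2 70.5]
```

View pics/s10.png

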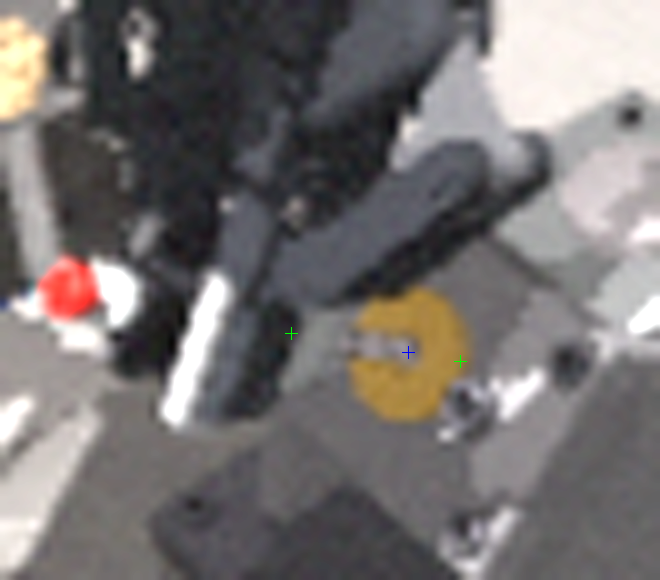

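```bash
python3 -m jog '[[[-4.8,0,1.3],[0,0,0],1],[[-4.8,0,1.3],[0,0,0],1],[[-4.8,0,1.3],[0,0,0],1],[[0,0,0],[0,0,0],1]]'; python3 -m jog '[[[-3.9,0,1],[0,0,0],1],[[0,0,0],[0,0,0],1]]';python3 -m jog '[[[-3.9,0,1],[0,0,0],1],[[0,0,0],[0,0,0],1]]'; python3 look.py s11
```

```text
t: 10.72
eef_pos: [0.4719, 0.1124, 0.1097]
tool_rot: [-0.259, 0.052, 0.964, 0.013]
contact_force: [-1.1, 0.6, -1.2]
gripper_width: 0.172
t: 10.98
eef_pos: [0.4747, 0.1122, 0.1071]
tool_rot: [-0.259, 0.052, 0.964, 0.013]
contact_force: [-0.4, 0.6, -1.1]
gripper_width: 0.174
t: 11.22
eef_pos: [0.477, 0.112, 0.1046]
tool_rot: [-0.259, 0.052, 0.964, 0.013]
contact_force: [-2.6, 0.7, 1.9]
gripper_width: 0.177
[-2.64807271  0.69026542  1.89507577] [0.03095581 0.08603516 0.02575103]
0.1 (array([ 49.9,  -0.3, -13.4]), array([-0.07, -0.12, -0.01]))
0.09 (array([ 40.3,  -0.3, -10.8]), array([-0.07, -0.12, -0.01]))
grip wrt bush: up,y,out mm [-0.1  0.3 48.3]
```

View pics/s11.png

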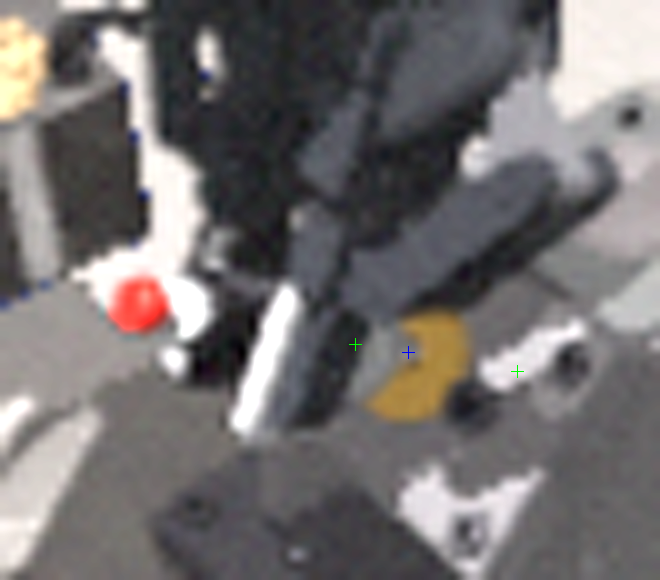

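```bash
for k in 1; do python3 -m jog '[[[-2.9,0,0.8],[0,0,0],1],[[-2.9,0,0.8],[0,0,0],1],[[0,0,0],[0,0,0],1]]'; done; python3 -m jog '[[[-2.9,0,0.8],[0,0,0],1],[[-2.9,0,0.8],[0,0,0],1],[[0,0,0],[0,0,0],1]]'; python3 look.py s12
```

```text
t: 11.65
eef_pos: [0.4816, 0.1115, 0.1]
tool_rot: [-0.259, 0.052, 0.964, 0.013]
contact_force: [-3.1, 1.2, 3.7]
gripper_width: 0.178
t: 12.02
eef_pos: [0.4861, 0.111, 0.0956]
tool_rot: [-0.259, 0.052, 0.964, 0.013]
contact_force: [-3.6, 1.1, 2.2]
gripper_width: 0.173
[-3.63420602  1.1023494   2.20364071] [0.11404323 0.34853493 0.00122836]
0.1 (array([ 62.3,  -0.3, -16.8]), array([-0.07, -0.02, -0.02]))
0.09 (array([ 52.7,  -0.3, -14.2]), array([-0.07, -0.02, -0.02]))
grip wrt bush: up,y,out mm [-0.1  0.2 35.5]
```

View pics/s12.png

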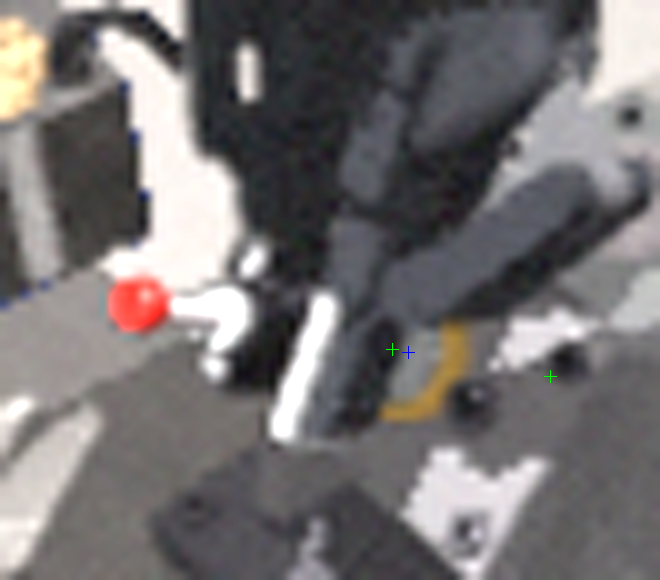

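```bash
python3 -m jog '[[[-1.9,0,0.5],[0,0,0],1],[[0,0,0],[0,0,0],1]]'; python3 -m jog '[[[-1.4,0,0.4],[0,0,0],1],[[0,0,0],[0,0,0],1]]'; python3 look.py s13
```

```text
t: 12.32
eef_pos: [0.4873, 0.1108, 0.0944]
tool_rot: [-0.259, 0.052, 0.964, 0.013]
contact_force: [-4.1, 1.4, 3.7]
gripper_width: 0.177
t: 12.58
eef_pos: [0.4883, 0.1107, 0.0934]
tool_rot: [-0.259, 0.052, 0.964, 0.013]
contact_force: [-4.3, 0.8, 3.2]
gripper_width: 0.178
[-4.25117954  0.75358995  3.2149956 ] [ 0.11312596  0.56612987 -0.04197022]
0.1 (array([ 65.3,  -0.3, -17.5]), array([-0.07, -0.03, -0.02]))
0.09 (array([ 55.7,  -0.3, -14.9]), array([-0.07, -0.03, -0.02]))
grip wrt bush: up,y,out mm [-0.   0.2 32.4]
```

```bash
python3 -m jog '[[[-1,0,0.3],[0,0,0],1],[[0,0,0],[0,0,0],1]]'; python3 -m jog '[[[-1,0,0.3],[0,0,0],1],[[0,0,0],[0,0,0],1]]'; python3 look.py s14
```

```text
t: 12.88
eef_pos: [0.4882, 0.1107, 0.0933]
tool_rot: [-0.26, 0.052, 0.964, 0.014]
contact_force: [-6.9, 1.1, 9.7]
gripper_width: 0.176
t: 13.12
eef_pos: [0.4882, 0.1108, 0.0933]
tool_rot: [-0.261, 0.052, 0.964, 0.014]
contact_force: [-9.9, 0.9, 15.5]
gripper_width: 0.178
[-9.88247623  0.92439353 15.48247346] [ 0.24784819  2.52428022 -0.01049889]
0.1 (array([ 65.3,  -0.3, -17.3]), array([-0.04, -0.27, -0.  ]))
0.09 (array([ 55.7,  -0.3, -14.8]), array([-0.04, -0.27, -0.  ]))
grip wrt bush: up,y,out mm [-0.1  0.3 32.3]
```

View pics/s14.png

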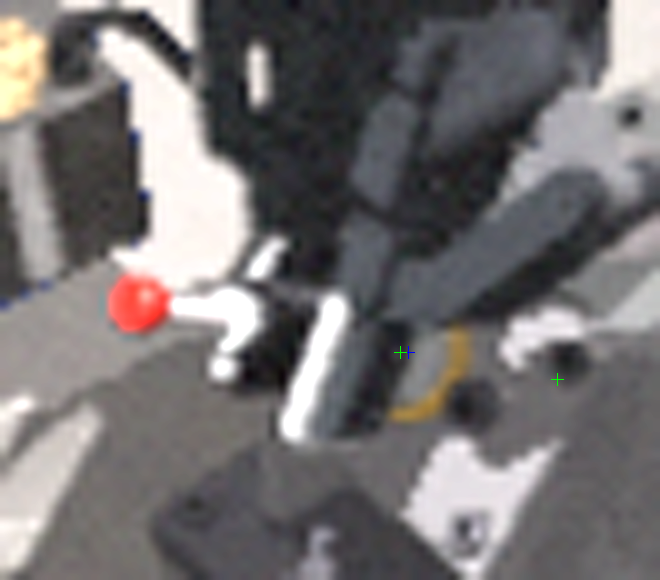

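```bash
python3 -m jog '[[[-0.6,0,0.2],[0,-0.5,0],1],[[0,0,0],[0,0,0],1]]'; python3 -m jog '[[[0,0,0],[0,0,0.6],1],[[0,0,0],[0,0,-1.2],1],[[0,0,0],[0,0,0.6],1],[[0,0,0],[0,0,0],1]]'; python3 look.py s15
```

```text
t: 13.42
eef_pos: [0.4883, 0.1107, 0.0931]
tool_rot: [-0.257, 0.052, 0.965, 0.014]
contact_force: [-11.2, 0.8, 17.6]
gripper_width: 0.171
t: 13.92
eef_pos: [0.4882, 0.1108, 0.093]
tool_rot: [-0.257, 0.052, 0.965, 0.014]
contact_force: [-11.1, 0.9, 17.0]
gripper_width: 0.176
[-11.09787652   0.90009461  17.02454162] [0.300021   2.93751266 0.0710062 ]
0.1 (array([ 65.3,  -0.3, -18.1]), array([-0.03,  0.17, -0.01]))
0.09 (array([ 55.7,  -0.3, -15.5]), array([-0.03,  0.17, -0.01]))
grip wrt bush: up,y,out mm [-0.4  0.2 32.3]
```

```bash
python3 - <<'E'
from h import *
p,d=bot.read_camera("wrist");im=p[:,:,::-1];cv2.imwrite("pics/w15.png",im)
E
```

```text
(no output)
```

View pics/w15.png

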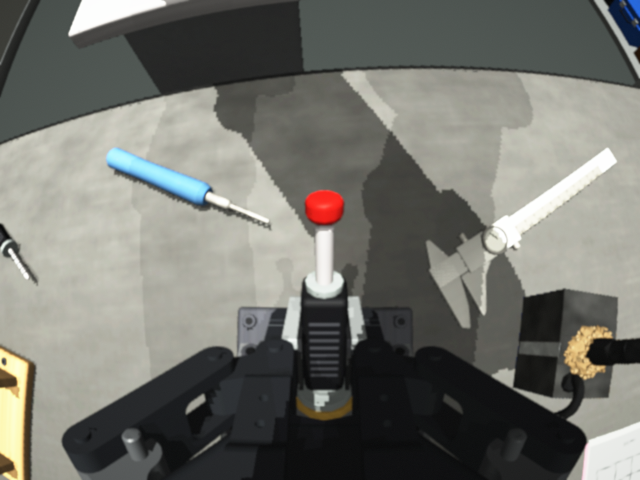

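View pics/s15.png

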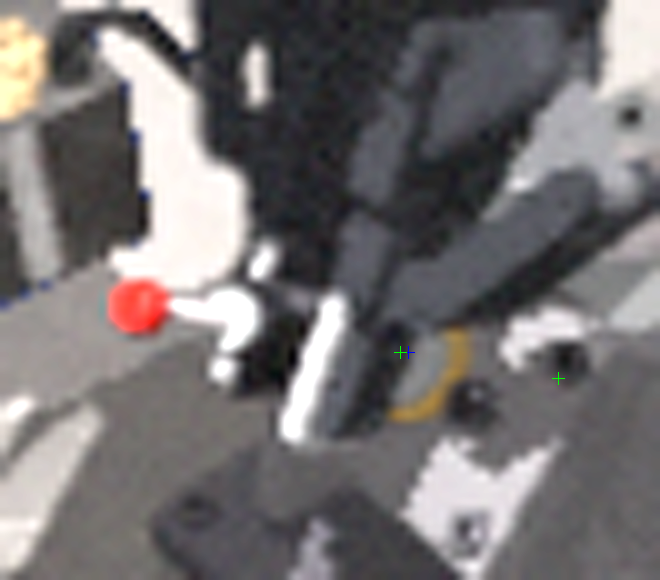

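```bash
python3 -m jog '[[[2.9,0,-0.8],[0,0,0],1],[[2.9,0,-0.8],[0,0,0],1],[[0,0,0],[0,0,0],1]]'; python3 look.py s16
```

```text
t: 14.4
eef_pos: [0.4866, 0.1108, 0.0955]
tool_rot: [-0.254, 0.052, 0.966, 0.013]
contact_force: [-0.3, 0.4, -2.0]
gripper_width: 0.175
[-0.33513958  0.37583734 -2.03641579] [-0.07312841 -0.63963771  0.05048966]
0.1 (array([ 62.7,  -0.2, -17.2]), array([-0.08,  0.58, -0.02]))
0.09 (array([ 53. ,  -0.2, -14.5]), array([-0.08,  0.58, -0.02]))
grip wrt bush: up,y,out mm [ 0.2  0.2 35.2]
```

```bash
python3 -m jog '[[[5,0,-1.4],[0,0.4,0],1],[[7,0,-1.9],[0,0,0],1],[[9.7,0,-2.6],[0,0,0],1],[[9.7,0,-2.6],[0,0,0],1],[[9.7,0,-2.6],[0,0,0],1],[[0,0,0],[0,0,0],1]]'; python3 look.py s17;  python3 -m jog '[[[9.7,0,-2.6],[0,0,0],1],[[15,0,-4],[0,0,0],1],[[25,0,-6.7],[0,0,0],1],[[0,0,0],[0,0,0],1]]'; python3 look.py s18
```

```text
t: 15.2
eef_pos: [0.4557, 0.1145, 0.1265]
tool_rot: [-0.258, 0.052, 0.965, 0.014]
contact_force: [0.3, -0.0, -1.6]
gripper_width: 0.173
[ 0.27042496 -0.04458487 -1.62460722] [-0.0895354  -0.69055616  0.03832854]
0.1 (array([20.3, -0.4, -5.3]), array([-0.04,  0.11,  0.02]))
0.09 (array([10.7, -0.4, -2.7]), array([-0.04,  0.11,  0.02]))
grip wrt bush: up,y,out mm [ 0.2  0.5 79. ]
t: 15.75
eef_pos: [0.4191, 0.1185, 0.1635]
tool_rot: [-0.257, 0.052, 0.965, 0.014]
contact_force: [1.3, -1.1, -1.7]
gripper_width: 0.177
[ 1.30811074 -1.12274051 -1.67443874] [-0.0741212  -0.79966109 -0.01413471]
0.1 (array([-30. ,  -0.5,   8.4]), array([-0.  ,  0.13,  0.05]))
0.09 (array([-39.7,  -0.5,  11. ]), array([-0.  ,  0.13,  0.05]))
grip wrt bush: up,y,out mm [  0.2   0.5 131.2]
```

View pics/s18.png

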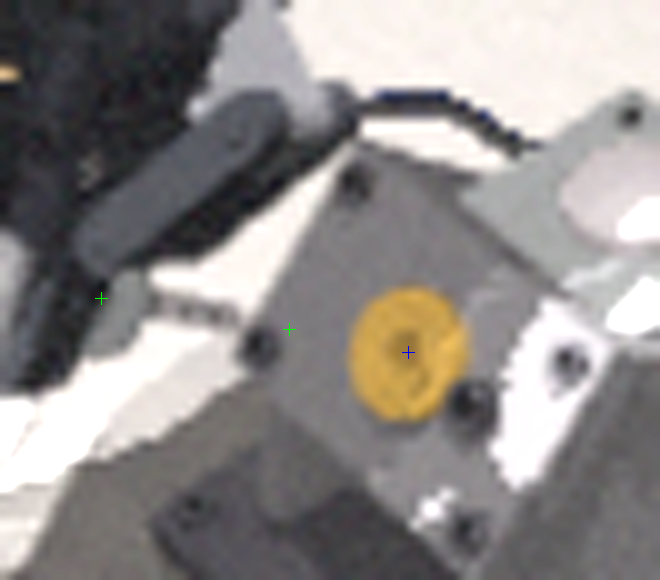

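```bash
python3 - <<'E'
from tgt import *
o=bot.get_obs();Rm=T_tool(o)[:3,:3]
R2=toolR(hd(-6.2),np.array([0,0,1.]),15)
print(rel([.45,-.03,.29],Rm),rel([.45,-.03,.29],R2))
E
```

```text
(array([  23.3, -144.4, -133.3]), array([0., 0., 0.])) (array([  23.3, -144.4, -133.3]), array([-1.000e-02, -4.486e+01,  5.000e-02]))
```

```bash
python3 -m jog '[[[2,-8,-14],[0,0,0],1],[[4,-20,-24],[0,0,0],1],[[5,-29,-27],[0,0,0],1],[[5,-29,-27],[0,0,0],1],[[4,-29,-22],[0,0,0],1],[[3,-20,-14],[0,0,0],1],[[0,-9,-5],[0,-5,0],1],[[0,0,0],[0,-10,0],1],[[0,0,0],[0,-10,0],1],[[0,0,0],[0,-10,0],1],[[0,0,0],[0,-8,0],1],[[0,0,0],[0,-2,0],1]]'; python3 -m jog '[[[0,0,0],[0,0,0],1],[[0,0,0],[0,0,0],1]]';  python3 - <<'E'
from tgt import *
o=bot.get_obs()
R2=toolR(hd(-6.2),np.array([0,0,1.]),15);print(rel([.45,-.03,.29],R2,o),o['joint_vel'])
for n in("scene","top","wrist"):
    p,d=bot.read_camera(n);cv2.imwrite(f"pics/{n}9.png",p[:,:,::-1])
E
```

```text
t: 17.3
eef_pos: [0.4486, -0.0299, 0.2887]
tool_rot: [0.131, 0.053, 0.99, -0.007]
contact_force: [-0.0, 0.3, -2.4]
gripper_width: 0.176
t: 17.55
eef_pos: [0.4513, -0.0301, 0.2892]
tool_rot: [0.13, 0.054, 0.99, -0.008]
contact_force: [-0.9, 0.8, -2.0]
gripper_width: 0.177
(array([ 1. , -0. , -1.1]), array([-0.14, -0.  ,  0.  ])) [-0.00230994  0.00482192  0.00191481 -0.00057004  0.0055674  -0.00458005
 -0.0070762 ]
```

View pics/scene9.png

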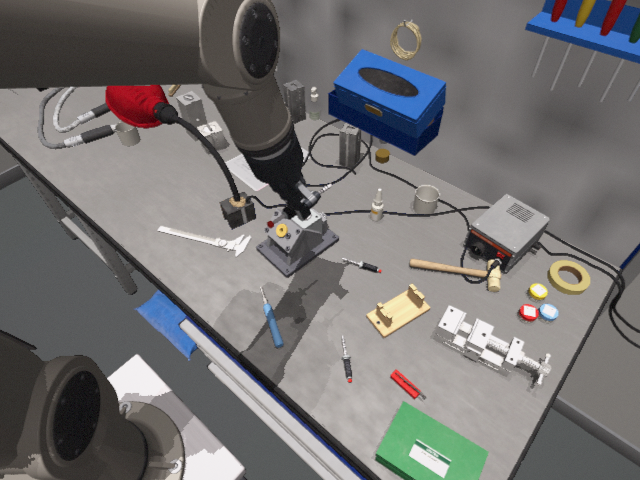

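View pics/wrist9.png

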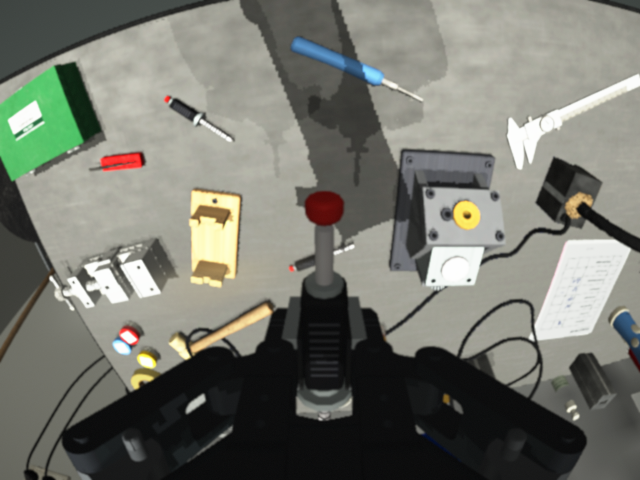

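```bash
python3 - <<'E'
from h import *
def cap(f):
    p=cv2.imread(f).astype(int);m=(p[...,2]>90)&(p[...,1]<40)&(p[...,0]<40);m[:185]=0;m[232:]=0;m[:,:300]=0;m[:,350:]=0
    v,u=np.nonzero(m);return u.mean(),v.mean(),v.max()
print(cap("pics/w15.png"),cap("pics/wrist9.png"))
o=bot.get_obs();T=T_tool(o);a=np.radians(15);ax=-np.cos(a)*T[:3,0]+np.sin(a)*T[:3,2];print("pitch",np.degrees(np.arcsin(ax[2])),T[:3,3])
print(bot.hand_in())
E
```

```text
(np.float64(323.92957746478874), np.float64(211.51799687010956), np.int64(224)) (np.float64(324.1047619047619), np.float64(209.68571428571428), np.int64(220))
pitch 0.008783648993525963 [ 0.45105777 -0.03001612  0.28895771]
the job is handed in; nothing more can be done
None
```

The hole has been gauged. I handed the job in at about 17.6 s with the gripper holding the gauge level, TCP about 29 cm above the bench and clear of jig and rest. The hand-in reported no verdict.

**What I did:**
- I gripped the largest gauge by its black grip, lifted it out of the rest and tilted it 45°.
- I slid the rod into the bush. It touched the bottom with the grip about 16 mm short of its final seat.
- I pushed on until the collar stopped on the bush. Further small steps and a slight rocking no longer moved it; the axial force was about 20 N.
- I drew the gauge straight out along the bore with no noticeable side force, then lifted it and levelled it.

**Last checks:**
- **Level:** the rod's pitch is about 0.01°, worked out from the tool pose and assuming the gauge did not turn in the grip.
- **Stillness and grip:** the arm was at rest and the grip unchanged, at an opening of 0.176.
- **Reading:** the red cap sits at about the same place in the wrist picture as when the collar was seated. The colour mask differs by about 2 pixels in row, which I put down to lighting.
- **Collar on the bush:** the grip stopped 32.3 mm from the estimated mouth instead of the nominal 30 mm. That is about the size of my grasp and calibration errors. I judged that the collar was flat from the force, the stall and the pictures, and did not measure it directly.
- **Depth:** I did not read the rings, so I give no depth figure.

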